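Weigh a strapped bundle of terracotta strips on the notched steelyard

ROBOT

A 6-joint arm with a two-finger parallel gripper is mounted at the origin on the work surface. World frame = base frame: x ahead of the robot, y to its left, z up, the work surface at z = 0. Lengths are in m, angles in rad, forces in N, time in s.
With the tool pointing down it reaches from about 0.375 to 0.9 m from the base axis. Payload 3.1 kg.
Tool frame: the origin (TCP) lies on the centre line of the jaws, within the pads' length; the fingertips stand 8 mm ahead of it and the grasp point (between the pads) lies 11 mm behind it; z points along the fingers, y is the line along which they close (so a half turn about z gives the same grasp; the last joint's range is limited). The gripper opens to 87 mm and grips with 3 to 60 N. Pads are 19 mm wide; open, the fingers measure 117 mm over their backs; the gripper's body (75 mm by 190 mm) begins 51 mm behind the grasp point.
Start: joints at [1.109, 0.527, 1.433, -0, 1.181, -0.178], TCP at [0.174, 0.6, 0.21] pointing down, gripper open.
Joint ranges: [-3.08, 3.08], [-0.75, 2.2], [0.22, 2.44], [-1.43, 4.57], [0, 2.65], [-2.85, 2.85]. Speed limits (rad/s): [2.79, 2.79, 3.14, 3.14, 3.14, 3.14].

INTERFACE

Orientations are given as a unit quaternion [x, y, z, w].
In Python, from rig import robot gives the robot as it stands. The module is installed in compiled form; this text tells all that it offers.
- The arm moves only by the tool send_rows, never from a script. Its argument "increments" is one flat list of numbers, 7 for each row, row after row: the turn, a rotation vector about the world's x, y, z in rad, then the shift along the world's x, y, z in cm, then the opening, from 0 (shut) to 1 (fully open). A call has 1 to 20 rows; each row shifts and turns the commanded pose from where the row before left it; what a row does not reach is not made up. A row lasts 1/12 s, in which the tool goes at most 41.7 mm and 7.16 degrees, less where a joint would pass 70% of its speed; a pose out of reach is approached as far as the arm can. A call is refused whole if a number of a shift passes 4.17 or a number of a turn 0.125, either way. A call with a gripper value outside its range is refused whole. The fingers move at their own pace and stop on an object; "newtons" is the grip in N (left out, the last holds). Time passes only in rows, so rows that do not move let the fingers close. It gives the time, the measured TCP pose, the force, the opening and the grip force at its end, in the units of the state.
- robot.get_obs(): the state, without advancing time (a new reading comes with each control period).
- robot.camera(name): name is "scene" or "top" or "wrist"; returns a dict with "image" (480x640x3 uint8, red, green, blue), "range_z" (480x640 float32, m along the optical axis (not along the pixel's ray), 0 where there is no reading), "fx", "fy", "cx", "cy" (pixels), "dist_coeffs" ([k1, k2, p1, p2, k3] as OpenCV has them; the pictures are not rectified), "R" (3x3) and "t" (3): a world point X has camera coordinates R X + t. Camera axes: x right, y down, z forward; pixel columns grow to the right and rows downward; lengths in m; the calibration is good to about 2 mm. A picture is of the moment at which its call begins.
- robot.hand_in(): hands the job in; it is judged then, once.
The state is a dict: "time": time; "q": joint angles; "joint_velocities": joint speeds; "joint_torque": joint torques, N m; "position": TCP position; "tool_rot": TCP orientation; "ft_force": force on the tool from outside, world axes, zero at the start; "moment": the same for the moment, N m; "grip_width": finger opening in m; "grip_force": force on a finger pad.
Only numpy, scipy, OpenCV 4.12 (cv2) and the standard library are available. Lean on these libraries where they do the work, as an engineer would, in place of code of your own. Each camera call takes 0.05 s, during which the arm holds its last target. There are 200 camera calls.

TASK

Set the blue-strapped bundle of terracotta strips gently in the middle of the steelyard's platter and let go. Then slide the brass poise along the notched beam, nudging its black tab lightly with the fingertips rather than pinching it (the bearings are delicate: never push on any part of the scale with more than 10 N), until the red pointer rests inside the green band with the hand off the scale. Leave everything else on the bench where it is.

Things in the scene. Friction and masses are not known exactly. Their poses are not given: they have to be found in the camera images.
- bundle: The load: six terracotta strips held by two blue straps into one rigid block 100 (its x) x 50 (its y) x 46 mm (z), lying flat; origin at the centre of its underside. Its mass is not known: 0.35 to 0.65 kg.
- steelyard: The scale's green stand, fixed to the table. Origin on the table under the beam's pivot; z up; the beam's long notched arm runs along its -y, the platter is on its +y side. Base plate 120 (x) x 460 (y, from +155 to -305) x 18 mm; pivot post up to z = 162 mm, the pivot axis (along x) 150 mm above the table.
- beam: The steel beam, 12 mm wide, 16 mm tall; origin on the pivot axis on the bar's centre line, y along the bar towards the platter. It turns 0.09 rad either way between its stops. Ribs at 8 mm pitch stand 2.5 mm above its top, with notches between. It takes about 1 s to come to rest.
- platter_floor (a point): Centre of the inner floor of the square steel platter on the short arm, 100 mm from the pivot. Platter 130 x 130 mm, its 4 mm thick rim standing 6 mm above this floor. Axes as the steelyard's.
- platter: The same platter. A check link keeps it level; where on it the load lies makes no difference to the balance. Its floor is 170 mm above the table when the beam is level and rides 9 mm up or down with it: up while empty (a few N push it down), down once the bundle is set on it.
- poise_tab (a point): Centre of the poise's upright black tab: 24 mm (across the beam, x) x 16 mm (along it, y) x 46 mm tall. It lies 47 mm above the beam's centre line. Below the tab is the brass poise, 44 mm across and 36 mm along the beam, its top 22 mm below this point. Axes follow the beam.
- poise: The 0.4 kg poise; origin on the beam's centre line. It only slides along the beam, 52 to 220 mm from the pivot, starting in the nearest 30 mm. It settles into a notch every 8 mm (56, 64, 72 ... mm from the pivot); a push of 3 to 6 N along the beam takes it over a rib. Balance lies 90 to 180 mm out. Pointer too high: move it outwards (-y); too low: inwards.
- pointer (a point): The beam's red nose, 7 mm thick; this point is 290 mm from the pivot on the centre line. It sits at a stop, about 26 mm above or below the mark, unless the poise is near balance; there, one notch of the poise moves it by about 17 mm. A finger against the tab can keep the beam from swinging: move clear and wait 1 s before reading it.
- mark (a point): Centre of the green band (20 mm tall, black line in its middle) on the white gate plate at the end of the long arm, fixed to the stand 150 mm above the table; pointer at this height means balance. The plate, 40 mm wide, reaches 208 mm above the table, 22 mm to the -x side of the pointer. Axes as the steelyard's.
- glue_jar: Bystander: white jar with lid, 60 mm across, 85 mm tall; origin at the centre of its underside.
- tub: Bystander: orange open tub, 72 mm across, 60 mm tall; origin at the centre of its underside.
- strip0: Bystander: loose terracotta strip 110 x 22 x 14 mm lying flat; origin at the centre of its underside.
- strip1: Bystander: loose terracotta strip 90 x 22 x 14 mm lying flat; origin at the centre of its underside.
- strip2: Bystander: loose terracotta strip 110 x 22 x 14 mm lying flat; origin at the centre of its underside.
- strip3: Bystander: loose terracotta strip 80 x 22 x 14 mm lying flat; origin at the centre of its underside.
- scraper: Bystander: a spatula-like scraper lying flat.
There are look-alikes about, which are no part of the job. What is shaped like the bundle but pink or purple is not meant.

How it is judged:
On the way, in this order (a step that is already met when the one before it is completed fails the run):
1. the bundle rests flat on the middle of the platter, let go (horizontal distance between bundle and platter_floor below 0.035 m and z of bundle in the frame of platter_floor between -0.004 and 0.006 m and angle between bundle's own z axis and vertical below 0.08 rad and contact force between the fingers and bundle below 0.1 N), for 0.3 s.
2. the pointer stays in the green band with the hand off the scale (all of step 1 and z of pointer in the frame of mark between -0.011 and 0.011 m and contact force between each of the fingers, the arm and steelyard below 0.1 N and angular speed of beam below 0.05 rad/s), for 0.4 s.
At the end, for the whole second after the job is handed in: The bundle lies flat (within 0.08 rad) on the platter's floor, its centre within 35 mm of the platter's centre; the pointer's centre is within 11 mm above or below the mark (the band and the pointer's own half-thickness) and the beam is at rest; the hand touches neither bundle nor scale (all of step 2 and linear speed of bundle below 0.03 m/s).
It fails at once if the fingers push on the scale (poise, beam, platter or stand) with more than 10 N (contact force between the fingers and steelyard above 10 N).
It fails at once if another part of the arm pushes on the scale with more than 10 N (contact force between the arm and steelyard above 10 N).
It fails at once if the bundle is dropped or pressed hard onto the platter from more than about a centimetre (over 80 N) (contact force between bundle and steelyard above 80 N).
It fails at once if a bystander is moved more than 25 mm (distance of any of glue_jar, tub, strip0, strip1, strip2, strip3, scraper from where it was at the start of the episode above 0.025 m).
It also fails if it takes over 72 s, if anything falls off the work surface, if the arm or the gripper's body presses on something with over 40 N, if the wrist force passes 120 N, or if a joint passes its speed limit or range.

## Working session

There is one attempt and no reset: what is moved stays moved. The work goes in short steps, Python scripts to look and compute and a tool call to move; the robot and the scene stay as the last step left them, time stands still between calls to the robot, and variables do not carry over. Pictures are saved under pics/ and viewed, at most 10 in all, crops included, and the job is handed in when it is done.

Besides the shell and the picture viewer there is one more tool, called as name(argument=value, ...) on one line, values as JSON. send_rows: Moves the arm, as the interface text tells. Its arguments: {"type":"object","properties":{"increments":{"type":"array"},"newtons":{"type":"number"}},"required":["increments"]}

```bash
mkdir -p pics; cat > h.py <<'E'
import numpy as np,cv2,sys
from rig import robot
def cam(n,save=None):
    c=robot.camera(n)
    if save: cv2.imwrite('pics/'+save,c['image'][:,:,::-1])
    np.savez(f'last_{n}.npz',**{k:np.asarray(v) for k,v in c.items()})
    return c
def load(n): return dict(np.load(f'last_{n}.npz'))
def cloud(c):
    K=np.array([[c['fx'],0,c['cx']],[0,c['fy'],c['cy']],[0,0,1]],float)
    v,u=np.mgrid[:480,:640]
    p=cv2.undistortPoints(np.stack([u,v],-1).reshape(-1,1,2).astype(np.float64),K,np.array(c['dist_coeffs'],float)).reshape(480,640,2)
    z=c['range_z'][...,None]
    X=np.concatenate([p*z,z],-1)
    W=(X-np.array(c['t']))@np.array(c['R'])
    W[c['range_z']==0]=np.nan
    return W
E
python3 - <<'E'
from h import *
for n in ('scene','top'): 
    c=cam(n,n+'0.png'); print(n,-np.array(c['R']).T@c['t'])
a=cv2.imread('pics/scene0.png');
E
```

```text
scene [ 1.22119782 -0.3324655   0.83614112]
top [ 0.36476389 -0.04263671  1.16548999]
```

View pics/scene0.png

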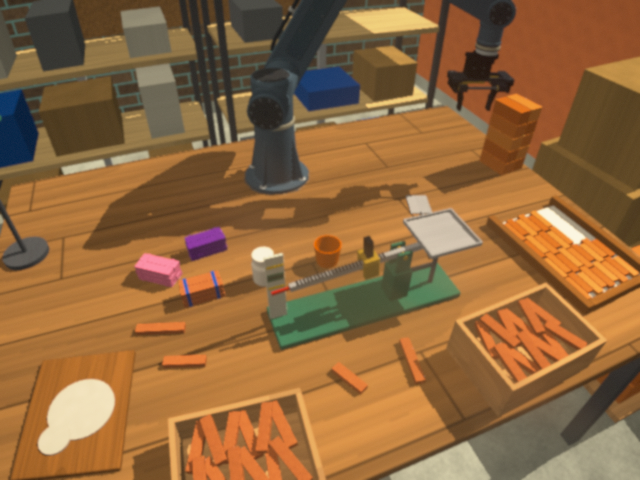

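View pics/top0.png

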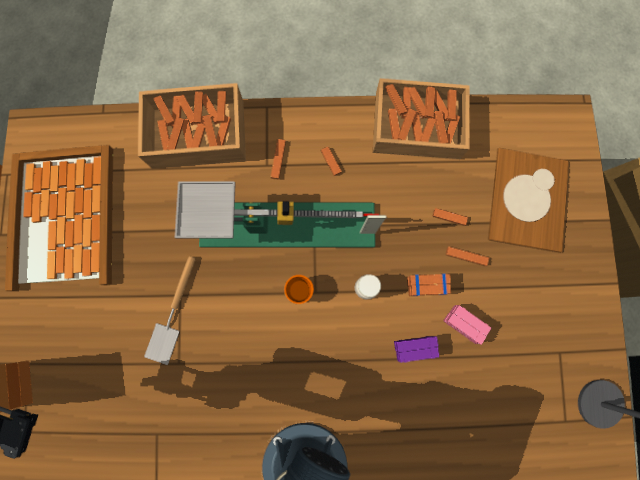

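Bundle candidates in the top view are the orange one with blue straps (430,285), the pink one (468,324) and the purple one (417,348). The first fits the description. The platter is at (205,210), the tab at (287,208) and the gate at (372,222).

```bash
python3 - <<'E'
from h import *
c=load('top');W=cloud(c);im=c['image']
def rep(name,r0,r1,c0,c1,z0,z1):
    w=W[r0:r1,c0:c1].reshape(-1,3); w=w[(w[:,2]>z0)&(w[:,2]<z1)]
    rc=cv2.minAreaRect((w[:,:2]*1000).astype(np.float32))
    print(name,len(w),'mean',w.mean(0).round(4),'med z',np.median(w[:,2]).round(4),'rect mm',np.round(rc[0],1),np.round(rc[1],1),round(rc[2],1))
rep('bundle',265,302,400,460,.036,.06)
rep('platter',175,245,170,240,.16,.21)
rep('tab',190,230,270,300,.19,.24)
rep('poise',190,230,270,300,.165,.19)
rep('gate',205,240,355,390,.19,.23)
rep('post',195,235,240,268,.15,.175)
rep('base',195,255,195,380,.012,.024)
rep('jar',270,305,350,385,.07,.1)
rep('tub',270,305,280,318,.05,.07)
rep('beam',205,222,300,355,.13,.2)
big=cv2.resize(im[180:310,180:480],None,fx=2.66,fy=2.66,interpolation=3)
cv2.imwrite('pics/c1.png',big[:,:,::-1])
E
```

```text
bundle 790 mean [ 0.436  -0.3234  0.0466] med z 0.0467 rect mm [ 436.6 -324. ] [ 50.5 100.1] 0.5
platter 3299 mean [0.6063 0.2072 0.1801] med z 0.1798 rect mm [606.7 203.6] [140.1 130.4] 88.4
tab 79 mean [0.5998 0.0237 0.2106] med z 0.2121 rect mm [602.4  23. ] [14.2 25.5] 79.7
poise 187 mean [0.5991 0.0287 0.169 ] med z 0.1681 rect mm [602.1  27.3] [32.3 42.9] 89.6
gate 74 mean [ 0.5742 -0.1742  0.2036] med z 0.206 rect mm [ 574.6 -174.1] [39.8  5. ] 87.6
post 326 mean [0.6036 0.1041 0.1581] med z 0.1583 rect mm [602.9 100.9] [61.7 44. ] 88.6
base 4729 mean [ 0.5878 -0.0082  0.0182] med z 0.0183 rect mm [601.4  34.5] [457.2 119.2] 88.6
jar 390 mean [ 0.4329 -0.1654  0.0852] med z 0.0854 rect mm [ 433.6 -165.2] [50.9 50.6] 88.5
tub 179 mean [0.4324 0.006  0.0587] med z 0.0594 rect mm [431.    4.1] [66.5 68.8] 88.9
beam 331 mean [ 0.5991 -0.0683  0.1425] med z 0.1425 rect mm [599.9 -69.4] [127.   13.2] 88.5
```

View pics/c1.png

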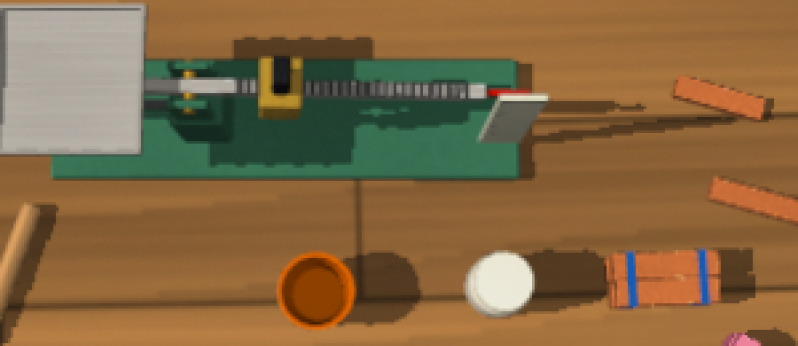

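The crop shows blue straps on the block at (430,285) in the top view, at world (0.436, -0.324), so that is the bundle. It lies with its long side along y.

```bash
python3 - <<'E'
from h import *
from scipy.spatial.transform import Rotation as R
o=robot.get_obs();print(o['time'],o['position'],o['tool_rot'],o['grip_width']);print(R.from_quat(o['tool_rot']).as_matrix().round(3))
c=load('top');W=cloud(c)
w=W[180:242,178:234].reshape(-1,3);w=w[w[:,2]>.16];print(np.percentile(w[:,2],[5,25,50,75,95]),np.percentile(w[:,:2],[1,99],axis=0))
w=W[300:345,440:495].reshape(-1,3);w=w[w[:,2]>.03];print(w.mean(0),w.min(0),w.max(0))
E
```

```text
0.1 [0.17405729 0.5995393  0.20875369] [ 1.40934490e-01  9.90018423e-01 -9.44764734e-04 -3.16245081e-04] 0.08703504277127148
[[-0.96   0.279 -0.001]
 [ 0.279  0.96  -0.002]
 [ 0.    -0.002 -1.   ]]
[0.17657356 0.17839477 0.17978746 0.18129771 0.18538642] [[0.54211268 0.1436815 ]
 [0.67059432 0.26903007]]
[ 0.33328757 -0.41380254  0.04606931] [ 0.28349079 -0.46709097  0.03001263] [ 0.38148572 -0.36172533  0.05268075]
```

send_rows(increments=[0, 0, -0.1, 2.4, -2.4, 0.9, 0.8, 0, 0, -0.1, 2.4, -2.4, 0.9, 0.8, 0, 0, -0.1, 2.4, -2.4, 0.9, 0.8, 0, 0, -0.1, 2.4, -2.4, 0.9, 0.8, 0, 0, -0.1, 2.4, -2.4, 0.9, 0.8, 0, 0, -0.1, 2.4, -2.4, 0.9, 0.8, 0, 0, -0.1, 2.4, -2.4, 0.9, 0.8, 0, 0, -0.1, 2.4, -2.4, 0.9, 0.8, 0, 0, -0.1, 2.4, -2.4, 0.9, 0.8, 0, 0, -0.1, 2.4, -2.4, 0.9, 0.8, 0, 0, -0.1, 0.8, -3.6, 0, 0.8, 0, 0, -0.1, 0.8, -3.6, 0, 0.8, 0, 0, -0.088, 0.8, -3.6, 0, 0.8, 0, 0, 0, 0.8, -3.6, 0, 0.8, 0, 0, 0, 0.8, -3.6, 0, 0.8, 0, 0, 0, 0.8, -3.6, 0, 0.8, 0, 0, 0, 0.8, -3.6, 0, 0.8, 0, 0, 0, 0.8, -3.6, 0, 0.8, 0, 0, 0, 0.8, -3.6, 0, 0.8, 0, 0, 0, 0.8, -3.6, 0, 0.8], newtons=25)

```text
time: 1.77
position: [0.4941, -0.0016, 0.2994]
tool_rot: [0.707, 0.707, -0.0, -0.0]
ft_force: [0.6, 0.7, 0.2]
grip_width: 0.0697
grip_force: 0.0
```

send_rows(increments=[0, 0, 0, -0.6, -3.2, -1.0, 0.8, 0, 0, 0, -0.6, -3.2, -1.0, 0.8, 0, 0, 0, -0.6, -3.2, -1.0, 0.8, 0, 0, 0, -0.6, -3.2, -1.0, 0.8, 0, 0, 0, -0.6, -3.2, -1.0, 0.8, 0, 0, 0, -0.6, -3.2, -1.0, 0.8, 0, 0, 0, -0.6, -3.2, -1.0, 0.8, 0, 0, 0, -0.6, -3.2, -1.0, 0.8, 0, 0, 0, -0.6, -3.2, -1.0, 0.8, 0, 0, 0, -0.6, -3.0, -1.0, 0.8, 0, 0, 0, 0, 0, 0, 0.8, 0, 0, 0, 0, 0, 0, 0.8])

```text
time: 2.77
position: [0.4334, -0.3188, 0.1985]
tool_rot: [0.708, 0.706, 0.0, -0.001]
ft_force: [0.5, 0.3, 0.1]
grip_width: 0.0695
grip_force: 0.0
```

```bash
python3 - <<'E'
from h import *
from scipy.spatial.transform import Rotation as R
o=robot.get_obs();print(o['time'],o['position'],R.from_quat(o['tool_rot']).as_matrix().round(3),o['q'],o['grip_width'])
c=cam('wrist','w1.png');W=cloud(c)
m=(W[...,2]>.036)&(W[...,2]<.056)&(abs(W[...,0]-.436)<.05)&(abs(W[...,1]+.324)<.07)
w=W[m];rc=cv2.minAreaRect((w[:,:2]*1000).astype(np.float32));print(len(w),rc)
E
```

```text
2.7667 [ 0.43343439 -0.31882072  0.19853167] [[ 0.003  1.    -0.001]
 [ 1.    -0.003  0.002]
 [ 0.002 -0.001 -1.   ]] [-8.42118838e-01  4.26138908e-01  1.66139861e+00  2.47926157e-04
  1.05646091e+00 -8.39026780e-01] 0.06951477755350106
7616 ((437.68994140625, -325.00994873046875), (51.305625915527344, 100.12926483154297), 0.5567709803581238)
```

View pics/w1.png

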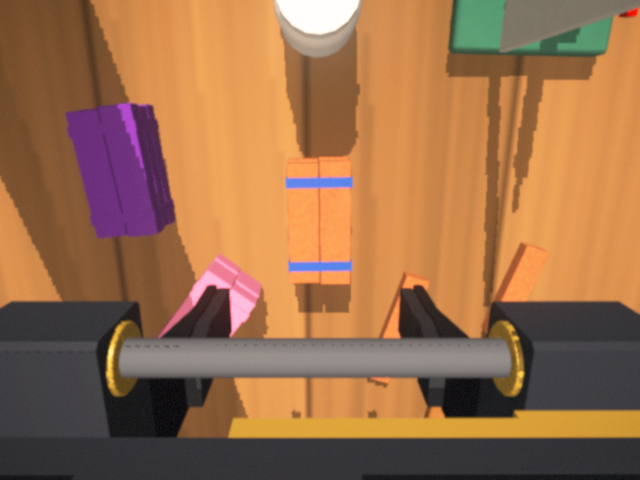

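The wrist view shows the blue-strapped block at (320,220), between the fingers. The pink block and the loose strips are clear of their path, so I descend.

send_rows(increments=[0, 0, 0, 0.35, -0.5, -2.8, 0.8, 0, 0, 0, 0, 0, -2.8, 0.8, 0, 0, 0, 0, 0, -2.8, 0.8, 0, 0, 0, 0, 0, -2.8, 0.8, 0, 0, 0, 0, 0, -2.8, 0.8, 0, 0, 0, 0, 0, -1.5, 0.8, 0, 0, 0, 0, 0, -1.0, 0.8, 0, 0, 0, 0, 0, -0.9, 0.8, 0, 0, 0, 0, 0, -0.4, 0.8, 0, 0, 0, 0, 0, 0, 0.8, 0, 0, 0, 0, 0, 0, 0.3, 0, 0, 0, 0, 0, 0, 0.3, 0, 0, 0, 0, 0, 0, 0.3, 0, 0, 0, 0, 0, 0, 0.3, 0, 0, 0, 0, 0, 0, 0.3], newtons=25)

```text
time: 4.07
position: [0.4376, -0.323, 0.0224]
tool_rot: [0.707, 0.707, -0.0, 0.0]
ft_force: [-1.9, -0.9, 5.4]
grip_width: 0.0499
grip_force: 25.0
```

send_rows(increments=[0, 0, 0, 0, 0, 0, 0.3, 0, 0, 0, 0, 0, 0, 0.3, 0, 0, 0, 0, 0, 1, 0.3, 0, 0, 0, 0, 0, 3, 0.3, 0, 0, 0, 0, 0, 4, 0.3, 0, 0, 0, 0, 0, 4, 0.3])

```text
time: 4.57
position: [0.4369, -0.3216, 0.1419]
tool_rot: [0.707, 0.707, 0.0, -0.002]
ft_force: [0.7, -0.8, -4.1]
grip_width: 0.0499
grip_force: 25.0
```

send_rows(increments=[0, 0, 0, 0, 0, 4, 0.3, 0, 0, 0, 0, 0, 4, 0.3, 0, 0, 0, 0, 1, 3.5, 0.3, 0, 0, 0, 1, 2, 3, 0.3, 0, 0, 0, 1, 3, 1, 0.3, 0, 0, 0, 1, 3.4, 0, 0.3, 0, 0, 0, 1, 3.4, 0, 0.3, 0, 0, 0, 1, 3.4, 0, 0.3, 0, 0, 0, 1.2, 3.4, 0, 0.3, 0, 0, 0, 1.2, 3.4, 0, 0.3, 0, 0, 0, 1.2, 3.4, 0, 0.3, 0, 0, 0, 1.2, 3.4, 0, 0.3, 0, 0, 0, 1.2, 3.4, 0, 0.3, 0, 0, 0, 1.2, 3.4, 0, 0.3, 0, 0, 0, 1.2, 3.4, 0, 0.3, 0, 0, 0, 1.2, 3.4, 0, 0.3, 0, 0, 0, 1.2, 3.4, 0, 0.3, 0, 0, 0, 1.2, 3.4, 0, 0.3, 0, 0, 0, 0.3, 3, 0, 0.3, 0, 0, 0, 0, 0, 0, 0.3])

```text
time: 6.23
position: [0.6101, 0.2158, 0.2956]
tool_rot: [0.705, 0.709, 0.001, -0.002]
ft_force: [-0.2, 0.2, -3.5]
grip_width: 0.05
grip_force: 25.0
```

send_rows(increments=[0, 0, 0, 0, 0, 0, 0.3, 0, 0, 0, 0, 0, 0, 0.3, 0, 0, 0, 0, 0, 0, 0.3])

```text
time: 6.48
position: [0.6102, 0.208, 0.2963]
tool_rot: [0.707, 0.707, -0.001, -0.0]
ft_force: [-0.1, -1.1, -4.0]
grip_width: 0.0501
grip_force: 25.0
```

send_rows(increments=[0, 0, 0, -0.4, 0, -2, 0.3, 0, 0, 0, 0, 0, -2.5, 0.3, 0, 0, 0, 0, 0, -2.5, 0.3, 0, 0, 0, 0, 0, -1.5, 0.3, 0, 0, 0, 0, 0, -0.6, 0.3, 0, 0, 0, 0, 0, 0, 0.3, 0, 0, 0, 0, 0, 0, 0.3])

```text
time: 7.07
position: [0.6076, 0.2084, 0.2064]
tool_rot: [0.708, 0.707, 0.0, 0.0]
ft_force: [0.6, 1.0, -3.8]
grip_width: 0.0497
grip_force: 25.0
```

send_rows(increments=[0, 0, 0, 0, 0, -0.2, 0.3, 0, 0, 0, 0, 0, -0.2, 0.3, 0, 0, 0, 0, 0, -0.2, 0.3, 0, 0, 0, 0, 0, -0.2, 0.3, 0, 0, 0, 0, 0, -0.2, 0.3, 0, 0, 0, 0, 0, -0.2, 0.3, 0, 0, 0, 0, 0, -0.2, 0.3, 0, 0, 0, 0, 0, 0, 0.3])

```text
time: 7.73
position: [0.6072, 0.2095, 0.1916]
tool_rot: [0.707, 0.707, 0.0, 0.0]
ft_force: [0.6, 1.2, -0.6]
grip_width: 0.0496
grip_force: 25.0
```

send_rows(increments=[0, 0, 0, 0, 0, -0.2, 0.3, 0, 0, 0, 0, 0, -0.2, 0.3, 0, 0, 0, 0, 0, -0.2, 0.3, 0, 0, 0, 0, 0, -0.1, 0.3, 0, 0, 0, 0, 0, 0, 0.3])

```text
time: 8.15
position: [0.6069, 0.209, 0.1842]
tool_rot: [0.707, 0.707, -0.0, 0.0]
ft_force: [0.9, 1.9, -0.6]
grip_width: 0.0493
grip_force: 25.0
```

send_rows(increments=[0, 0, 0, 0, 0, -0.1, 0.3, 0, 0, 0, 0, 0, 0, 0.3])

```text
time: 8.32
position: [0.6069, 0.2089, 0.1834]
tool_rot: [0.707, 0.707, -0.0, 0.0]
ft_force: [1.0, 1.0, -0.3]
grip_width: 0.0497
grip_force: 25.0
```

Nearly at the bottom stop. I release here and lift away.

send_rows(increments=[0, 0, 0, 0, 0, 0, 0.7, 0, 0, 0, 0, 0, 0, 0.7, 0, 0, 0, 0, 0, 0, 0.7, 0, 0, 0, 0, 0, 0, 0.7, 0, 0, 0, 0, 0, 1, 0.7, 0, 0, 0, 0, 0, 2, 0.7, 0, 0, 0, 0, 0, 4, 0.7, 0, 0, 0, 0, 0, 3, 0, 0, 0, 0, 0, -1, 2, 0, 0, 0, 0, 0, -4, 0, 0, 0, 0, 0, 0, -4, 0, 0, 0, 0, 0, 0, 0, 0, 0, 0, 0, 0, 0, 0, 0, 0])

```text
time: 9.4
position: [0.607, 0.1172, 0.3047]
tool_rot: [0.708, 0.706, 0.0, 0.0]
ft_force: [-0.3, -0.7, 0.7]
grip_width: 0.0285
grip_force: 0.0
```

```bash
cat > look.py <<'E'
from h import *
def look():
    o=robot.get_obs();print('t',o['time'],o['position'],o['ft_force'],o['grip_width'])
    c=cam('scene');W=cloud(c);im=c['image'].astype(int)
    r,g,b=im[...,0],im[...,1],im[...,2]
    reg=(abs(W[...,0]-.596)<.03)&(W[...,1]<-.12)&(W[...,1]>-.24)&(W[...,2]>.1)
    red=reg&(r>140)&(g<75)&(b<75); gr=reg&(g>r+25)&(g>b)
    for n,m in(('red',red),('green',gr)):
        if m.sum(): print(n,m.sum(),np.median(W[m],0).round(4),'zrange',np.percentile(W[m][:,2],[5,95]).round(4),'px',np.argwhere(m).mean(0).round(1))
    t=cam('top');T=cloud(t)
    w=T[185:235,255:350].reshape(-1,3);w=w[(w[:,2]>.196)&(w[:,2]<.24)&(abs(w[:,0]-.6)<.02)]
    if len(w):print('tab',len(w),w.mean(0).round(4),np.percentile(w,[3,97],axis=0).round(4).tolist())
    w=T[170:250,170:240].reshape(-1,3);w=w[(w[:,2]>.192)&(w[:,2]<.23)]
    if len(w):print('bundle',len(w),w.mean(0).round(4),w.std(0).round(4))
    return c,t
if __name__=='__main__':
    c,t=look()
    if len(sys.argv)>1:
        a=cv2.resize(c['image'][200:330,240:500],(780,390),interpolation=3)
        cv2.imwrite('pics/'+sys.argv[1],a[:,:,::-1])
E
python3 look.py s1.png
```

```text
t 9.4 [0.60698051 0.11720848 0.30467323] [-0.29508261 -0.68055765  0.72059426] 0.028520783780269177
red 17 [ 0.5984 -0.1711  0.1782] zrange [0.1753 0.1813] px [272.6 280. ]
tab 101 [0.6006 0.0329 0.2224] [[0.5908, 0.0266, 0.2035], [0.6127, 0.0404, 0.2297]]
bundle 112 [0.6239 0.2326 0.2073] [0.0036 0.0135 0.0016]
```

View pics/s1.png

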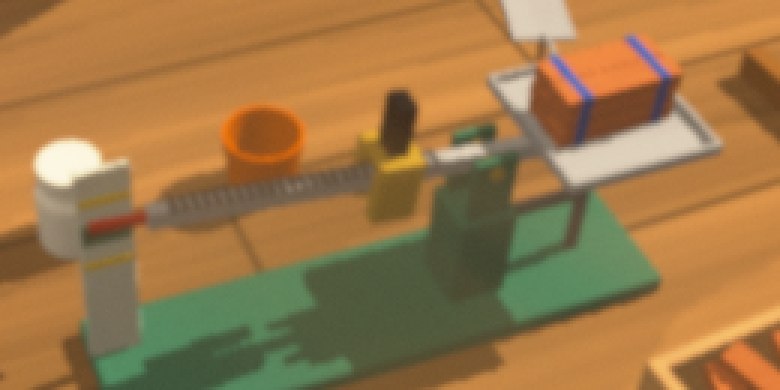

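The bundle sits centred on the platter. The pointer is high at (105,222) in the crop, and the tab is at (400,120). I lower the closed fingertips on the platter side of the tab.

send_rows(increments=[0, 0, 0, -0.3, -2.5, 0, 0, 0, 0, 0, -0.3, -3, 0, 0, 0, 0, 0, 0, 0, 0, 0, 0, 0, 0, 0, 0, -3, 0, 0, 0, 0, 0, 0, -3, 0, 0, 0, 0, 0, 0, -2.5, 0, 0, 0, 0, 0, 0, -1.0, 0, 0, 0, 0, 0, 0, -0.2, 0, 0, 0, 0, 0, 0, 0, 0, 0, 0, 0, 0, 0, 0, 0])

```text
time: 10.33
position: [0.6021, 0.0648, 0.2081]
tool_rot: [0.707, 0.707, 0.001, 0.001]
ft_force: [-0.2, 0.1, 0.1]
grip_width: 0.0004
grip_force: 0.0
```

```bash
python3 look.py; python3 - <<'E'
from h import *
c=cam('wrist','w2.png')
E
```

```text
t 10.3333 [0.60214627 0.06479024 0.20810635] [-0.19858707  0.11911129  0.08985863] 0.00043858487152942247
red 16 [ 0.5985 -0.1747  0.1788] zrange [0.1748 0.1812] px [273.  278.8]
tab 42 [0.6    0.0284 0.2173] [[0.5904, 0.0257, 0.2002], [0.612, 0.0331, 0.2298]]
bundle 174 [0.617  0.1835 0.207 ] [0.0074 0.0334 0.0029]
```

View pics/w2.png

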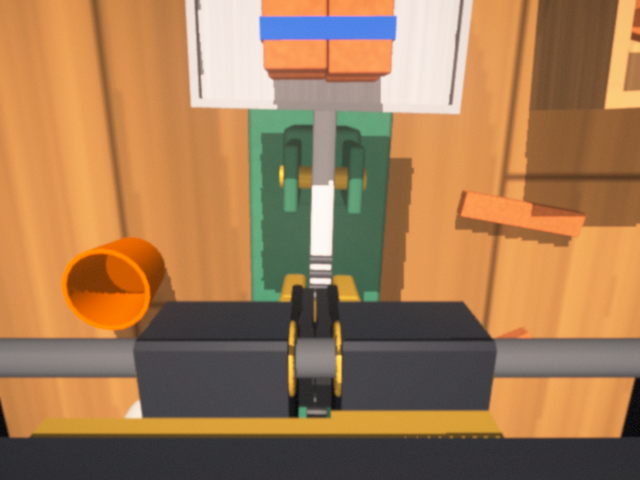

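The bundle is centred at (325,40), and the closed fingers at (315,310) are in line with the beam, just on the platter side of the poise. Now a slow approach and push.

send_rows(increments=[0, 0, 0, 0, -0.5, 0, 0, 0, 0, 0, 0, -0.4, 0, 0, 0, 0, 0, 0, -0.2, 0, 0, 0, 0, 0, 0, -0.2, 0, 0, 0, 0, 0, 0, -0.2, 0, 0, 0, 0, 0, 0, 0, 0, 0])

```text
time: 10.98
position: [0.6007, 0.0492, 0.2063]
tool_rot: [0.707, 0.707, 0.0, -0.0]
ft_force: [0.5, 1.5, -1.1]
grip_width: 0.0007
grip_force: 1.3
```

send_rows(increments=[0, 0, 0, 0, -0.1, 0, 0, 0, 0, 0, 0, -0.1, 0, 0, 0, 0, 0, 0, -0.1, 0, 0])

```text
time: 11.23
position: [0.6008, 0.0453, 0.2068]
tool_rot: [0.707, 0.707, -0.001, 0.001]
ft_force: [-0.2, -0.5, 1.0]
grip_width: 0.0008
grip_force: 0.0
```

send_rows(increments=[0, 0, 0, 0, -0.1, 0, 0, 0, 0, 0, 0, -0.1, 0, 0, 0, 0, 0, 0, -0.1, 0, 0])

```text
time: 11.48
position: [0.6008, 0.0433, 0.2066]
tool_rot: [0.707, 0.707, 0.0, -0.0]
ft_force: [0.5, 2.9, -1.7]
grip_width: 0.0006
grip_force: 1.2
```

send_rows(increments=[0, 0, 0, 0, -0.1, 0, 0, 0, 0, 0, 0, -0.1, 0, 0, 0, 0, 0, 0, -0.1, 0, 0, 0, 0, 0, 0, -0.1, 0, 0, 0, 0, 0, 0, -0.1, 0, 0, 0, 0, 0, 0, -0.1, 0, 0, 0, 0, 0, 0, -0.1, 0, 0, 0, 0, 0, 0, -0.1, 0, 0])

```text
time: 12.15
position: [0.6011, 0.0348, 0.2069]
tool_rot: [0.707, 0.707, 0.0, 0.0]
ft_force: [0.3, 1.5, -1.6]
grip_width: 0.0003
grip_force: 0.8
```

send_rows(increments=[0, 0, 0, 0, -0.1, 0, 0, 0, 0, 0, 0, -0.1, 0, 0, 0, 0, 0, 0, -0.1, 0, 0, 0, 0, 0, 0, -0.1, 0, 0, 0, 0, 0, 0, -0.1, 0, 0, 0, 0, 0, 0, -0.1, 0, 0, 0, 0, 0, 0, -0.1, 0, 0, 0, 0, 0, 0, -0.1, 0, 0])

```text
time: 12.82
position: [0.601, 0.0262, 0.2071]
tool_rot: [0.707, 0.707, -0.0, 0.001]
ft_force: [0.5, -0.2, 0.2]
grip_width: 0.0004
grip_force: 0.0
```

send_rows(increments=[0, 0, 0, 0, 0.5, 0, 0, 0, 0, 0, 0, 1.0, 0, 0, 0, 0, 0, 0, 0, 0, 0, 0, 0, 0, 0, 0, 0, 0, 0, 0, 0, 0, 0, 0, 0, 0, 0, 0, 0, 0, 0, 0, 0, 0, 0, 0, 0, 0, 0, 0, 0, 0, 0, 0, 0, 0, 0, 0, 0, 0, 0, 0, 0, 0, 0, 0, 0, 0, 0, 0])

```text
time: 13.65
position: [0.6009, 0.042, 0.2066]
tool_rot: [0.707, 0.707, -0.0, -0.0]
ft_force: [-0.0, 0.4, -0.4]
grip_width: 0.0001
grip_force: 0.0
```

```bash
python3 look.py
```

```text
t 13.65 [0.60088211 0.04204954 0.20661395] [-0.01904248  0.39469707 -0.37190848] 0.00011141609812540101
red 16 [ 0.5984 -0.176   0.1515] zrange [0.1497 0.153 ] px [282.5 278.5]
tab 74 [0.5993 0.0033 0.2163] [[0.59, -0.0025, 0.1976], [0.6119, 0.0086, 0.2221]]
bundle 427 [0.6043 0.2363 0.2165] [0.0158 0.0113 0.0044]
```

The pointer now reads 0.1515 against the mark at 0.150. I lift clear, wait and check again.

send_rows(increments=[0, 0, 0, 0, 0, 2, 0, 0, 0, 0, 0, 0, 4, 0, 0, 0, 0, 0, 0, 4, 0, 0, 0, 0, 0, 0, 0, 0, 0, 0, 0, 0, 0, 0, 0, 0, 0, 0, 0, 0, 0, 0, 0, 0, 0, 0, 0, 0, 0, 0, 0, 0, 0, 0, 0, 0, 0, 0, 0, 0, 0, 0, 0, 0, 0, 0, 0, 0, 0, 0, 0, 0, 0, 0, 0, 0, 0, 0, 0, 0, 0, 0, 0, 0])

```text
time: 14.75
position: [0.6007, 0.0422, 0.3062]
tool_rot: [0.707, 0.707, -0.0, -0.0]
ft_force: [0.6, -0.2, -0.2]
grip_width: 0.001
grip_force: 0.0
```

```bash
python3 look.py s2.png
```

```text
t 14.75 [0.60074764 0.04215613 0.30621031] [ 0.59137171 -0.21077022 -0.17927674] 0.0009551110677026469
red 33 [ 0.599  -0.1704  0.1486] zrange [0.1453 0.1513] px [283.1 280.8]
tab 96 [0.5996 0.0049 0.2165] [[0.5902, -0.0024, 0.1998], [0.6119, 0.0129, 0.2218]]
bundle 132 [0.6198 0.1694 0.2174] [0.006  0.009  0.0033]
```

View pics/s2.png

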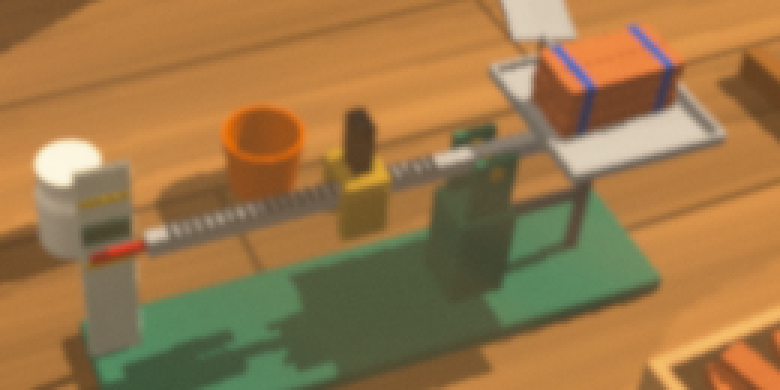

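```bash
python3 - <<'E'
from h import *
for n in('scene','top'):
    c=cam(n);W=cloud(c).reshape(-1,3);im=c['image'].reshape(-1,3).astype(int)
    m=(abs(W[:,0]-(.6005+.02*W[:,1]))<.004)&(W[:,1]<-.03)&(W[:,1]>-.14)&(W[:,2]>.12)&(W[:,2]<.19);w=W[m]
    p=np.polyfit(w[:,1],w[:,2],1);print(n,m.sum(),'slope',p[0],'pointer offset mm',-290*p[0],'z at mid',np.polyval(p,-.08))
    m=(abs(W[:,0]-.606)<.06)&(abs(W[:,1]-.208)<.058)&(W[:,2]>.15)&(W[:,2]<.19);print('platter z',np.median(W[m][:,2]))
    r,g,b=im.T; m=(abs(W[:,0]-.576)<.012)&(W[:,1]<-.14)&(W[:,1]>-.2)&(W[:,2]>.1)&(g>r+8)&(g>b)
    if m.sum():print('mark',m.sum(),W[m].mean(0))
print(robot.get_obs()['time'])
E
```

```text
scene 146 slope 0.01329016746036933 pointer offset mm -3.8541485635071058 z at mid 0.15566929133546523
platter z 0.17093884546123644
top 168 slope 0.015615042531640581 pointer offset mm -4.528362334175768 z at mid 0.15668142443179225
platter z 0.172125934195294
mark 1 [ 0.57734665 -0.15468643  0.18613848]
14.95
```

By the beam slope the pointer is about 4 mm below the mark, and the platter height (171–172 mm) agrees. That is inside the ±11 mm band with the hand off the scale.

```bash
python3 -c "
from rig import robot
print(robot.hand_in())"
```

```text
the job is handed in; nothing more can be done
None
```

I handed the job in at about 15 s: the bundle sits in the middle of the platter and the pointer rests about 4 mm below the mark, inside the green band, with the hand clear (no verdict was returned, and I didn't re-measure the bystanders).

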